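# Make up two microscopy kits from the stock

## Robot

A 7-joint arm with a two-finger parallel gripper is mounted at the origin on a cart in front of the work surface, level with it; the furniture and walls round the work are solid. World frame = base frame: x ahead of the robot, y to its left, z up, the work surface at z = 0. Lengths are in m, angles in rad, forces in N, time in s.
With the tool pointing down it reaches from about 0.425 to 0.875 m from the base axis. Payload 4.7 kg.
Tool frame: the origin (TCP) lies midway between the tips of the shut fingers; the grasp point (between the pads) lies 19 mm behind it; z points along the fingers, y is the line along which they close (so a half turn about z gives the same grasp; the last joint's range is limited). The gripper opens to 87 mm and grips with 3 to 60 N. Pads are 19 mm wide; open, the fingers measure 117 mm over their backs; the gripper's body (75 mm by 190 mm) begins 51 mm behind the grasp point.
Start: joints at [-1.25, 0.321, -0.07, 1.45, 0.023, 1.371, -0.057], TCP at [0.196, 0.62, 0.223] pointing down, gripper open.
Joint ranges: [-2.86, 2.86], [-0.3, 2.09], [-1.38, 1.24], [0.06, 2.45], [-1.56, 4.7], [0.09, 2.05], [-2.69, 2.69]. Speed limits (rad/s): [2.57, 2.57, 3.14, 3.14, 3.14, 3.14, 3.14].

## Interface

Orientations are given as a rotation vector (axis times angle).
In Python, from bench import monitor, cams, workorder gives the robot as it stands.
- The arm moves only by the tool move_arm, never from a script. Its arguments are lists of equal length, an entry for each row: "slide": the shift along the tool's x, y, z in cm, a list of three; "roll": the turn about the tool's z in rad. In form: {"slide": [[dx, dy, dz], ...], "roll": [roll, ...]}. A call has 1 to 20 rows; each row is the pose to reach, as a shift and turn from the pose commanded when the call began, along the tool's axes at that moment; what a row does not reach only later rows make up. A row lasts 1/10 s, in which the tool goes at most 50 mm and 8.59 degrees, less where a joint would pass 70% of its speed; a pose out of reach is approached as far as the arm can. A call with a gripper value outside its range is refused whole. "gripper" is the finger opening in cm, from 0 to 8.7, set as the call begins (left out, the last holds). The fingers move at their own pace and stop on an object; "squeeze" is the grip in N (left out, the last holds). Time passes only in rows, so rows that repeat a pose let the fingers close. It gives the time, the measured TCP pose, the force, the opening and the grip force at its end, in the units of the state.
- monitor.get_state(): the state, without advancing time (a new reading comes with each control period).
- cams.get_image(name): name is "side" or "top" or "wrist"; returns the picture (400x640x3 uint8, red, green, blue); there is no depth.
- cams.get_calibration(name): a dict with "mtx" (3x3 intrinsics, pixels), "dist_coeffs" ([k1, k2, p1, p2, k3] as OpenCV has them; the pictures are not rectified), "R" (3x3) and "t" (3): a world point X has camera coordinates R X + t. Camera axes: x right, y down, z forward; pixel columns grow to the right and rows downward; lengths in m; the calibration is good to about 2 mm. A picture is of the moment at which its call begins: read the wrist's pose just before it. get_calibration takes no time and is no camera call; for the wrist camera it gives the pose at the moment of the call.
- workorder.close_job(): hands the job in; it is judged then, once.
The state is a dict: "time": time; "joint_positions": joint angles; "qd": joint speeds; "joint_torque": joint torques, N m; "position": TCP position; "tool_rot": TCP orientation; "ft_force": force on the tool from outside, world axes, zero at the start; "torque": the same for the moment, N m; "grip_width": opening from 0.0 (shut) to 1.0 (fully open); "grip_force": force on a finger pad.
Only numpy, scipy, OpenCV 4.12 (cv2) and the standard library are available. Lean on these libraries where they do the work, as an engineer would, in place of code of your own. Each camera call takes 0.05 s, during which the arm holds its last target. There are 200 camera calls.

## Task

Make up the two kits: the two-compartment tray gets one resin puck and the loupe, the three-compartment tray gets one resin puck, the lens case and the dropper bottle; one thing to a compartment, each resting on its compartment's floor, with loupe, case and bottle standing upright and the pucks either flat or on edge. Take the pucks one at a time from the low front end of the sloped rack, always the front one, so that those behind roll forward; the third puck stays in the rack and ends at the front stop. Do not tip the bottle over on the way.

Things in the scene. Friction and masses are not known exactly. Their poses are not given: they have to be found in the camera images.
- tray_two: shorter low white plastic tray, fixed, 72 mm (x) by 140 mm (y) plus a 7 mm ledge at each end. Two equal compartments in a row along its y, inside 64 x 64 mm, centres at x = 0, y = -34, +34 mm. Origin at the centre of the underside, which lies 2 mm over the worktop; inner floor 3 mm, tops of all walls and dividers 10 mm above it; walls 4 mm thick.
- tray_three: longer low white plastic tray, fixed, 72 mm (x) by 208 mm (y) plus a 7 mm ledge at each end. Three equal compartments in a row along its y, inside 64 x 64 mm, centres at x = 0, y = -68, 0, +68 mm. Origin at the centre of the underside, which lies 2 mm over the worktop; inner floor 3 mm, tops of all walls and dividers 10 mm above it; walls 4 mm thick.
- rack: small fixed metal flow rack: one sloped lane over a 122 x 50 mm base plate. Origin: centre of the plate's underside. The lane, 112 mm long, falls 0.24 rad to the rack's -x. Channel 21.5 mm wide (29.5 outside), guides 9 mm high over its floor, front stop 14 mm high and 4 mm thick. A puck at the stop has its middle at x -44, y 0, z 46 mm. Pucks touch one another.
- puck_1: dark green resin puck, a disc 30 mm in diameter, 18 mm thick, at the start on edge in the rack's lane, the front one, at the stop. Origin at the centre of one round face; own z is the disc's axis, the disc's middle is 9 mm along it. In the lane the axis lies across the lane: pinch it over its 18 mm thickness from above. On edge it rolls freely.
- puck_2: dark green resin puck, a disc 30 mm in diameter, 18 mm thick, at the start on edge in the rack's lane, the middle one. Origin at the centre of one round face; own z is the disc's axis, the disc's middle is 9 mm along it. In the lane the axis lies across the lane: pinch it over its 18 mm thickness from above. On edge it rolls freely.
- puck_3: dark green resin puck, a disc 30 mm in diameter, 18 mm thick, at the start on edge in the rack's lane, the rear one; it must stay in the lane. Origin at the centre of one round face; own z is the disc's axis, the disc's middle is 9 mm along it. In the lane the axis lies across the lane: pinch it over its 18 mm thickness from above. On edge it rolls freely.
- loupe: black cylindrical bench loupe with a waist and a glass top, 37 mm in diameter, 33 mm high, standing on a 2 mm mat. Origin at the centre of its underside, z up. Grip it anywhere across the diameter.
- lens_case: black straight-sided cylindrical lens case with screwed (fixed) lid, 48 mm in diameter, 58 mm high, standing on a 2 mm mat. Origin at the centre of its underside, z up.
- bottle: amber dropper bottle: body 31 mm in diameter and 64 mm high, above it a dark rubber dropper 20 mm wide up to 98 mm. Closed and rigid, standing on a 2 mm mat. Origin at the centre of its underside, z up. Grip the upper part of the body (40 to 62 mm up); the dropper stands up between the fingers.
There are look-alikes about, which are no part of the job. Leave any blue look-alike of the bottle alone.

How it is judged:
At the end, for the whole second after the job is handed in: Each tray holds its kit (either of puck_1, puck_2), one thing per compartment, on the floor within 4 mm; loupe, case, bottle within 26 mm of its centre in x and y and 0.12 rad of upright; pucks flat or on edge within 0.12 rad. puck_3 in the lane within 8 mm of the stop place. All below 0.02 m/s (((((x of puck_1 in the frame of tray_two between -0.033 and 0.033 m and y of puck_1 in the frame of tray_two between -0.067 and -0.001 m and x of loupe in the frame of tray_two between -0.026 and 0.026 m and y of loupe in the frame of tray_two between 0.008 and 0.06 m) or (x of puck_1 in the frame of tray_two between -0.033 and 0.033 m and y of puck_1 in the frame of tray_two between 0.001 and 0.067 m and x of loupe in the frame of tray_two between -0.026 and 0.026 m and y of loupe in the frame of tray_two between -0.06 and -0.008 m)) and ((x of puck_2 in the frame of tray_three between -0.033 and 0.033 m and y of puck_2 in the frame of tray_three between -0.101 and -0.035 m and x of lens_case in the frame of tray_three between -0.026 and 0.026 m and y of lens_case in the frame of tray_three between -0.026 and 0.026 m and x of bottle in the frame of tray_three between -0.026 and 0.026 m and y of bottle in the frame of tray_three between 0.042 and 0.094 m) or (x of puck_2 in the frame of tray_three between -0.033 and 0.033 m and y of puck_2 in the frame of tray_three between -0.101 and -0.035 m and x of lens_case in the frame of tray_three between -0.026 and 0.026 m and y of lens_case in the frame of tray_three between 0.042 and 0.094 m and x of bottle in the frame of tray_three between -0.026 and 0.026 m and y of bottle in the frame of tray_three between -0.026 and 0.026 m) or (x of puck_2 in the frame of tray_three between -0.033 and 0.033 m and y of puck_2 in the frame of tray_three between -0.033 and 0.033 m and x of lens_case in the frame of tray_three between -0.026 and 0.026 m and y of lens_case in the frame of tray_three between -0.094 and -0.042 m and x of bottle in the frame of tray_three between -0.026 and 0.026 m and y of bottle in the frame of tray_three between 0.042 and 0.094 m) or (x of puck_2 in the frame of tray_three between -0.033 and 0.033 m and y of puck_2 in the frame of tray_three between -0.033 and 0.033 m and x of lens_case in the frame of tray_three between -0.026 and 0.026 m and y of lens_case in the frame of tray_three between 0.042 and 0.094 m and x of bottle in the frame of tray_three between -0.026 and 0.026 m and y of bottle in the frame of tray_three between -0.094 and -0.042 m) or (x of puck_2 in the frame of tray_three between -0.033 and 0.033 m and y of puck_2 in the frame of tray_three between 0.035 and 0.101 m and x of lens_case in the frame of tray_three between -0.026 and 0.026 m and y of lens_case in the frame of tray_three between -0.094 and -0.042 m and x of bottle in the frame of tray_three between -0.026 and 0.026 m and y of bottle in the frame of tray_three between -0.026 and 0.026 m) or (x of puck_2 in the frame of tray_three between -0.033 and 0.033 m and y of puck_2 in the frame of tray_three between 0.035 and 0.101 m and x of lens_case in the frame of tray_three between -0.026 and 0.026 m and y of lens_case in the frame of tray_three between -0.026 and 0.026 m and x of bottle in the frame of tray_three between -0.026 and 0.026 m and y of bottle in the frame of tray_three between -0.094 and -0.042 m))) or (((x of puck_2 in the frame of tray_two between -0.033 and 0.033 m and y of puck_2 in the frame of tray_two between -0.067 and -0.001 m and x of loupe in the frame of tray_two between -0.026 and 0.026 m and y of loupe in the frame of tray_two between 0.008 and 0.06 m) or (x of puck_2 in the frame of tray_two between -0.033 and 0.033 m and y of puck_2 in the frame of tray_two between 0.001 and 0.067 m and x of loupe in the frame of tray_two between -0.026 and 0.026 m and y of loupe in the frame of tray_two between -0.06 and -0.008 m)) and ((x of puck_1 in the frame of tray_three between -0.033 and 0.033 m and y of puck_1 in the frame of tray_three between -0.101 and -0.035 m and x of lens_case in the frame of tray_three between -0.026 and 0.026 m and y of lens_case in the frame of tray_three between -0.026 and 0.026 m and x of bottle in the frame of tray_three between -0.026 and 0.026 m and y of bottle in the frame of tray_three between 0.042 and 0.094 m) or (x of puck_1 in the frame of tray_three between -0.033 and 0.033 m and y of puck_1 in the frame of tray_three between -0.101 and -0.035 m and x of lens_case in the frame of tray_three between -0.026 and 0.026 m and y of lens_case in the frame of tray_three between 0.042 and 0.094 m and x of bottle in the frame of tray_three between -0.026 and 0.026 m and y of bottle in the frame of tray_three between -0.026 and 0.026 m) or (x of puck_1 in the frame of tray_three between -0.033 and 0.033 m and y of puck_1 in the frame of tray_three between -0.033 and 0.033 m and x of lens_case in the frame of tray_three between -0.026 and 0.026 m and y of lens_case in the frame of tray_three between -0.094 and -0.042 m and x of bottle in the frame of tray_three between -0.026 and 0.026 m and y of bottle in the frame of tray_three between 0.042 and 0.094 m) or (x of puck_1 in the frame of tray_three between -0.033 and 0.033 m and y of puck_1 in the frame of tray_three between -0.033 and 0.033 m and x of lens_case in the frame of tray_three between -0.026 and 0.026 m and y of lens_case in the frame of tray_three between 0.042 and 0.094 m and x of bottle in the frame of tray_three between -0.026 and 0.026 m and y of bottle in the frame of tray_three between -0.094 and -0.042 m) or (x of puck_1 in the frame of tray_three between -0.033 and 0.033 m and y of puck_1 in the frame of tray_three between 0.035 and 0.101 m and x of lens_case in the frame of tray_three between -0.026 and 0.026 m and y of lens_case in the frame of tray_three between -0.094 and -0.042 m and x of bottle in the frame of tray_three between -0.026 and 0.026 m and y of bottle in the frame of tray_three between -0.026 and 0.026 m) or (x of puck_1 in the frame of tray_three between -0.033 and 0.033 m and y of puck_1 in the frame of tray_three between 0.035 and 0.101 m and x of lens_case in the frame of tray_three between -0.026 and 0.026 m and y of lens_case in the frame of tray_three between -0.026 and 0.026 m and x of bottle in the frame of tray_three between -0.026 and 0.026 m and y of bottle in the frame of tray_three between -0.094 and -0.042 m)))) and z of puck_1 in the frame of tray_two between -0.001 and 0.024 m and (angle between puck_1's own z axis and vertical below 0.12 rad or angle between puck_1's own z axis and vertical above 3.02 rad or angle between puck_1's own z axis and vertical between 1.45 and 1.69 rad) and z of puck_2 in the frame of tray_two between -0.001 and 0.024 m and (angle between puck_2's own z axis and vertical below 0.12 rad or angle between puck_2's own z axis and vertical above 3.02 rad or angle between puck_2's own z axis and vertical between 1.45 and 1.69 rad) and z of loupe in the frame of tray_two between -0.001 and 0.007 m and angle between each of loupe, lens_case, bottle's own z axis and vertical below 0.12 rad and z of lens_case in the frame of tray_two between -0.001 and 0.007 m and z of bottle in the frame of tray_two between -0.001 and 0.007 m and x of puck_3 in the frame of rack between -0.0518 and -0.0358 m and z of puck_3 in the frame of rack between 0.0384 and 0.0544 m and y of puck_3 in the frame of rack between -0.014 and 0.014 m and linear speed of each of puck_1, puck_2, puck_3, loupe, lens_case, bottle below 0.02 m/s); the robot touches nothing.
It fails at once if the bottle is tipped over (angle between bottle's own z axis and vertical above 0.8 rad).
It fails at once if the middle puck is taken out of the rack while the front one is still in it (distance between puck_2 and rack above 0.13 m and distance between puck_1 and rack below 0.08 m).
It fails at once if the rear puck is taken out of the rack (distance between puck_3 and rack above 0.13 m).
It also fails if it takes over 136 s, if anything falls off the work surface, if the arm or the gripper's body presses on something with over 40 N, if the wrist force passes 120 N, or if a joint passes its speed limit or range.

## Working session

There is one attempt and no reset: what is moved stays moved. The work goes in short steps, Python scripts to look and compute and a tool call to move; the robot and the scene stay as the last step left them, time stands still between calls to the robot, and variables do not carry over. Pictures are saved under pics/ and viewed, at most 14 in all, crops included, and the job is handed in when it is done.

Besides the shell and the picture viewer there is one more tool, called after "Call:" as name(argument=value, ...) on one line, values as JSON. move_arm: Moves the arm, as the interface text tells. Its arguments: {"type":"object","properties":{"slide":{"type":"array","items":{"type":"array","items":{"type":"number"}}},"roll":{"type":"array","items":{"type":"number"}},"gripper":{"type":"number"},"squeeze":{"type":"number"}},"required":["slide","roll"]}

```bash
ls; mkdir -p pics
cat > h.py <<'E'
import numpy as np, cv2
from bench import monitor, cams, workorder
from scipy.spatial.transform import Rotation as Ro
def ray(name,uv,z,cal=None):
    c=cal or cams.get_calibration(name); R=np.array(c["R"]);t=np.array(c["t"])
    p=cv2.undistortPoints(np.array(uv,float).reshape(-1,1,2),np.array(c["mtx"]),np.array(c["dist_coeffs"])).reshape(-1,2)
    C=-R.T@t; d=np.c_[p,np.ones(len(p))]@R
    z=np.broadcast_to(z,len(p))
    return C+d*((z-C[2])/d[:,2])[:,None]
def proj(name,X,cal=None):
    c=cal or cams.get_calibration(name)
    return cv2.projectPoints(np.array(X,float).reshape(-1,3),cv2.Rodrigues(np.array(c["R"]))[0],np.array(c["t"]),np.array(c["mtx"]),np.array(c["dist_coeffs"]))[0].reshape(-1,2)
def save(name,fn,crop=None,s=1):
    im=cams.get_image(name)
    cv2.imwrite('pics/raw_'+fn+'.png',im[...,::-1])
    if crop: im=im[crop[1]:crop[3],crop[0]:crop[2]]
    cv2.imwrite('pics/'+fn+'.png',cv2.resize(im[...,::-1],None,fx=s,fy=s,interpolation=cv2.INTER_CUBIC))
def shift(target,yaw=None):
    "tool-frame cm to reach TCP target from measured pose"
    s=monitor.get_state(); R=Ro.from_rotvec(s["tool_rot"])
    print(s["time"],np.round(s["position"],4),np.round(R.as_matrix(),3).tolist())
    return np.round(R.inv().apply(np.array(target)-s["position"])*100,2)
E
python3 - <<'E'
from h import *
save('top','t1',s=1.25); save('side','s1',s=1.25)
print(shift([.196,.62,.223]))
for n in('top','side','wrist'):
    c=cams.get_calibration(n); print(n,np.round(-np.array(c["R"]).T@np.array(c["t"]),3),np.round(c["R"],2).tolist(),c["mtx"][0][0])
E
```

```text
pics
0.1 [0.1962 0.6191 0.2216] [[-0.953, 0.302, -0.0], [0.302, 0.953, -0.002], [-0.0, -0.002, -1.0]]
[ 0.05  0.08 -0.14]
top [0.33  0.023 1.142] [[-0.0, -1.0, -0.0], [-0.98, 0.0, -0.19], [0.19, -0.0, -0.98]] 417.29303249876347
side [0.267 0.701 0.694] [[-0.92, -0.38, 0.01], [-0.25, 0.59, -0.77], [0.29, -0.71, -0.64]] 452.47856639123063
wrist [0.125 0.641 0.384] [[0.3, 0.95, -0.0], [0.92, -0.29, 0.27], [0.26, -0.08, -0.96]] 286.8443280345533
```

View pics/t1.png

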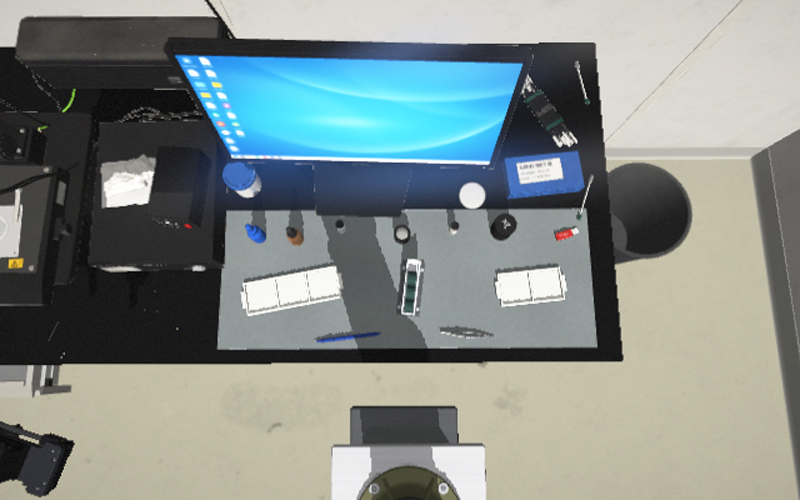

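View pics/s1.png

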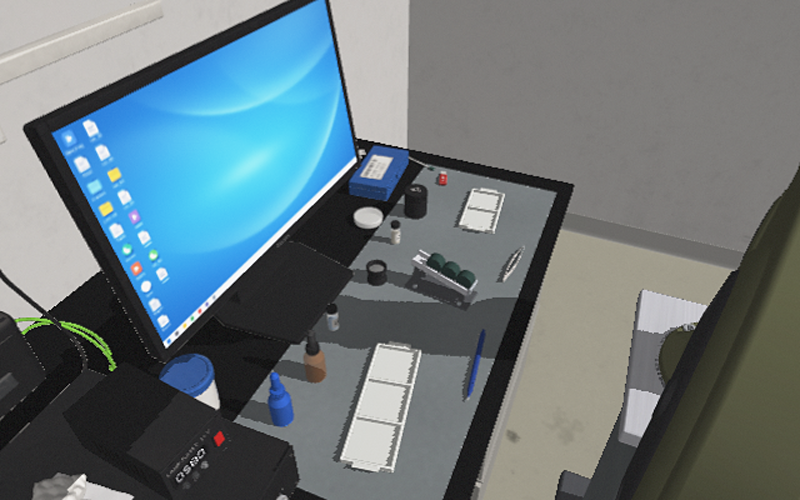

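The top view shows, in 800-px pixels:
- **Bottles:** blue look-alike at (255,233), amber bottle at (294,235).
- **Round things on the mat:** small vial (340,226), dark ring-topped thing (402,234), white vial (454,228), black cylinder (503,227).
- **Trays and rack:** long tray (291,290), rack (410,287), short tray (530,286).

I'll enlarge both halves.

Run:
```python
from h import *
im=cv2.imread('pics/raw_t1.png')
for n,(a,b,c,d) in dict(L=(172,160,332,265),R=(310,160,470,265)).items():
    cv2.imwrite(f'pics/t1{n}.png',cv2.resize(im[b:d,a:c],None,fx=5,fy=5,interpolation=cv2.INTER_CUBIC))
```

```text
(no output)
```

View pics/t1L.png

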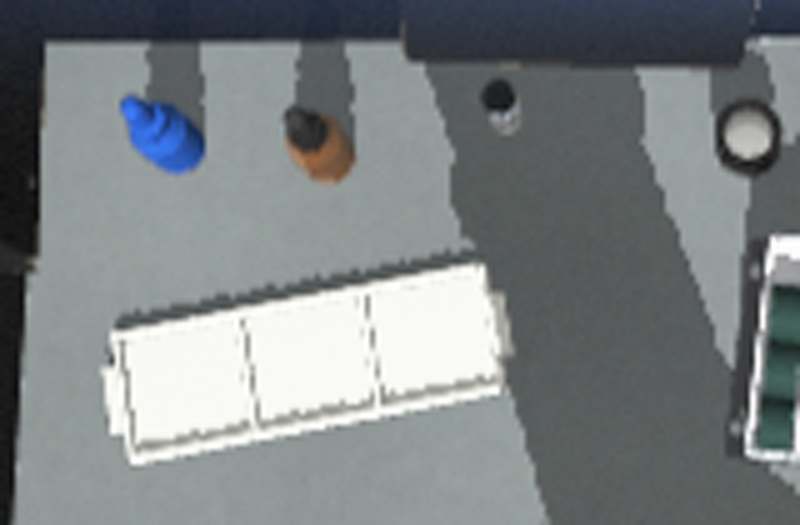

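View pics/t1R.png

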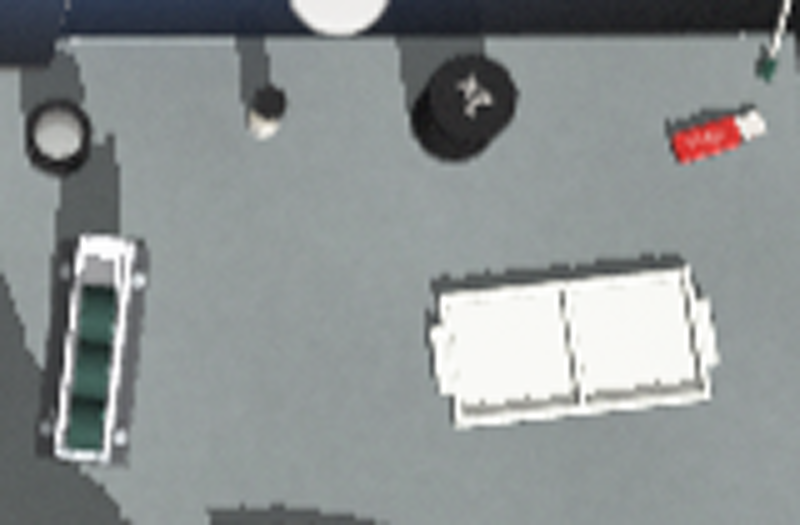

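Run:
```python
from h import *
L=lambda p:np.array(p)/5+[172-.4,160-.4]
Rr=lambda p:np.array(p)/5+[310-.4,160-.4]
def rect(P,n):
    c=P.mean(0); e=(P[0]-P[1]+P[3]-P[2])/2; w=(P[0]-P[3]+P[1]-P[2])/2
    print(n,np.round(c,4),'len',np.linalg.norm(e).round(4),'wid',np.linalg.norm(w).round(4),'yawY',np.degrees(np.arctan2(-e[0],e[1])).round(1),np.degrees(np.arctan2(w[1],w[0])).round(1))
rect(ray('top',L([[118,328],[487,265],[503,392],[130,463]]),.015),'t3')
rect(ray('top',Rr([[437,292],[688,266],[711,397],[456,427]]),.015),'t2')
rect(ray('top',Rr([[62,237],[147,240],[127,463],[38,458]]),.003),'rack')
print('bottle tip',ray('top',L([[303,126]]),.1), 'loupe',ray('top',L([[748,137]]),.035),ray('top',Rr([[58,137]]),.035),'case',ray('top',Rr([[470,100]]),.06))
# check bottle/case silhouettes
b=ray('top',L([[303,126]]),.1)[0]
for z in(.002,.066): print(((proj('top',[b[0],b[1],z])+.4-[172,160])*5).round())
c=ray('top',Rr([[470,100]]),.06)[0]
print(((proj('top',[c[0],c[1],.002])+.4-[310,160])*5).round())
print('front puck', ray('top',Rr([[83,424]]),.055), 'rear end',ray('top',Rr([[105,245]]),.07))
# side view
print('side puck front',ray('side',np.array([[467,279]])/1.25-.1,.046),'loupe top',ray('side',np.array([[376.5,266]])/1.25-.1,.035))
s=monitor.get_state();c=cams.get_calibration('wrist');R=Ro.from_rotvec(s["tool_rot"]).as_matrix()
print('cam in tool',R.T@(-np.array(c["R"]).T@np.array(c["t"])-s["position"]), (R.T@np.array(c["R"]).T).round(3))
```

```text
t3 [0.4766 0.2487 0.015 ] len 0.2038 wid 0.0724 yawY 10.1 8.0
t2 [ 0.4833 -0.27    0.015 ] len 0.1395 wid 0.0734 yawY 6.1 5.9
rack [ 0.4843 -0.0092  0.003 ] len 0.0479 wid 0.1237 yawY -2.9 -6.2
bottle tip [[0.58739758 0.23946697 0.1       ]] loupe [[0.5961928  0.00995745 0.035     ]] [[0.5961928  0.00995745 0.035     ]] case [[ 0.60953099 -0.21032169  0.06      ]]
[[338. 168.]]
[[316. 141.]]
[[449. 126.]]
front puck [[ 0.43756634 -0.00184578  0.055     ]] rear end [[ 0.5296282  -0.01382926  0.07      ]]
side puck front [[ 0.43551769 -0.00702578  0.046     ]] loupe top [[0.5974636  0.01128102 0.035     ]]
cam in tool [ 0.0747779  -0.00118114 -0.16224389] [[-0.001 -0.963 -0.27 ]
 [ 1.    -0.001  0.   ]
 [-0.001 -0.27   0.963]]
```

The task things and their look-alikes (800-px view):
- **Bottle:** amber (294,235). The blue one at (255,233) is the look-alike.
- **Loupe:** the glass-topped ring (402,234), about 37 mm across. The vials at (340,226) and (454,228) are far too narrow.
- **Lens case:** the black cylinder (503,227), about 48 mm across. The white disc at (472,195) is a lid that is not on the mat.

The crops confirm all three. Next I move over the rack.

Call:
move_arm(slide=[[-47.8,-50.3,-2],[-47.8,-50.3,-2],[-47.8,-50.3,-2],[-47.8,-50.3,-2],[-47.8,-50.3,-2],[-47.8,-50.3,-2],[-47.8,-50.3,-2],[-47.8,-50.3,-2],[-47.8,-50.3,-2],[-47.8,-50.3,-2],[-47.8,-50.3,-2],[-47.8,-50.3,-2],[-47.8,-50.3,-2],[-47.8,-50.3,-2],[-47.8,-50.3,-2],[-47.8,-50.3,-2],[-47.8,-50.3,-2],[-47.8,-50.3,-2],[-47.8,-50.3,-2],[-47.8,-50.3,-2]], roll=[-0.2,-0.2,-0.2,-0.2,-0.2,-0.2,-0.2,-0.2,-0.2,-0.2,-0.2,-0.2,-0.2,-0.2,-0.2,-0.2,-0.2,-0.2,-0.2,-0.2], gripper=4, squeeze=15)

```text
time: 2.1
position: [0.4999, -0.0033, 0.2426]
tool_rot: [0.165, 3.137, 0.0]
ft_force: [-0.1, -0.1, 0.0]
grip_width: 0.457
grip_force: 0.0
```

Run:
```python
from h import *
import json
s=monitor.get_state(); c=cams.get_calibration('wrist')
save('wrist','w1',s=1.25)
json.dump({k:np.array(v).tolist() for k,v in c.items()},open('w1.json','w'))
print(shift([.44,-.004,.047]),np.round(s["joint_positions"],2))
# predicted pixels (800 view)
for n,X in dict(puck=[.4406,-.0045,.048],loupe=[.597,.0105,.035]).items(): print(n,(proj('wrist',X,c)+.4)*1.25)
```

```text
2.15 [ 0.5    -0.0036  0.2426] [[-0.994, 0.105, 0.0], [0.105, 0.994, 0.0], [-0.0, 0.0, -1.0]]
[ 5.97 -0.68 19.56] [-0.6  -0.03  0.55  1.8   0.01  1.36  1.41]
puck [[393.73035918 165.36478155]]
loupe [[422.69198849 305.7326158 ]]
```

View pics/w1.png

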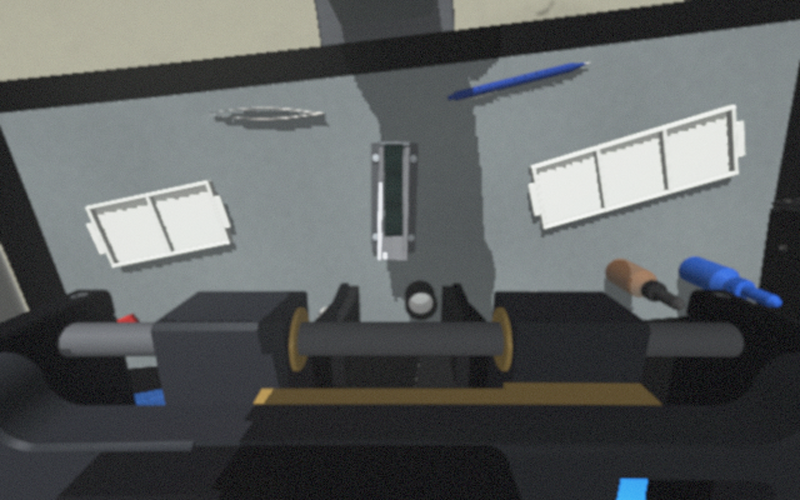

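The wrist view looks back toward the robot. The rack lane runs from (396,145) at the front to (393,258), with the loupe at (420,299). I'll enlarge the rack for a fine check.

Run:
```python
from h import *
import json
c=json.load(open('w1.json')); c={k:np.array(v) for k,v in c.items()}
im=cv2.imread('pics/raw_w1.png')[105:260,270:370]
im=cv2.resize(im,None,fx=4,fy=4,interpolation=cv2.INTER_CUBIC)
a=-np.radians(5.5);
def P(x,y,z): return [.4843+x*np.cos(a)-y*np.sin(a),-.0092+x*np.sin(a)+y*np.cos(a),z+.002]
for X,col in [((-.044,0,.046),(0,0,255)),((-.044,.009,.061),(0,255,255)),((-.044,-.009,.061),(0,255,255)),((-.061,.025,.003),(255,0,255)),((-.061,-.025,.003),(255,0,255)),((.061,.025,.003),(255,0,255)),((.061,-.025,.003),(255,0,255))]:
    p=(proj('wrist',P(*X),c)[0]+.5-[270,105])*4; cv2.circle(im,tuple(int(v) for v in p),3,col,-1)
cv2.imwrite('pics/w1c.png',im)
```

```text
(no output)
```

View pics/w1c.png

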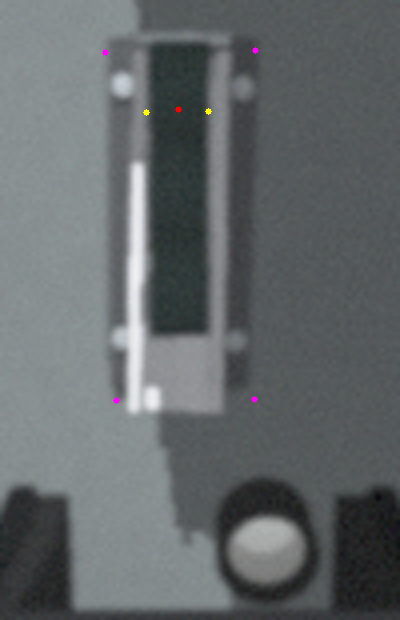

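The puck sits about 3 mm nearer the robot than predicted, so I take its middle as (0.4375, -0.0035). Descending and pinching.

Call:
move_arm(slide=[[6.2,-0.65,12],[6.2,-0.65,12],[6.2,-0.65,12],[6.2,-0.65,12],[6.2,-0.65,16],[6.2,-0.65,18],[6.2,-0.65,19.4],[6.2,-0.65,19.4],[6.2,-0.65,19.4]], roll=[0,0,0,0,0,0,0,0,0])

```text
time: 3.05
position: [0.4398, -0.0039, 0.0502]
tool_rot: [0.167, 3.135, 0.0]
ft_force: [-0.3, 0.9, 0.4]
grip_width: 0.46
grip_force: 0.0
```

Call:
move_arm(slide=[[0,0,0],[0,0,0],[0,0,0],[0,0,0],[0,0,0],[0,0,0]], roll=[0,0,0,0,0,0], gripper=1.2, squeeze=15)

```text
time: 3.65
position: [0.4382, -0.0039, 0.049]
tool_rot: [0.168, 3.136, 0.001]
ft_force: [-0.3, -0.2, 4.7]
grip_width: 0.203
grip_force: 15.0
```

Run:
```python
from h import *
s=monitor.get_state(); print(s["grip_width"]*87,s["grip_force"],s["ft_force"],s["joint_positions"])
a=np.radians(9.3)
def t3(x,y): return [.4766+x*np.cos(a)-y*np.sin(a),.2487+x*np.sin(a)+y*np.cos(a)]
print('t3 comps',[np.round(t3(0,y),4).tolist() for y in(-.068,0,.068)])
print('to t3 mid over',shift(t3(0,0)+[.12]))
```

```text
17.64388513637945 14.967547738494318 [-0.30074888 -0.20162096  4.66799568] [-0.5927841   0.03181041  0.55341751  2.16729325 -0.02104207  0.94652657
  1.4367587 ]
t3 comps [[0.4876, 0.1816], [0.4766, 0.2487], [0.4656, 0.3158]]
3.65 [ 0.4382 -0.0039  0.049 ] [[-0.994, 0.107, 0.001], [0.107, 0.994, 0.0], [-0.001, 0.0, -1.0]]
to t3 mid over [-1.13 25.53 -7.09]
```

Call:
move_arm(slide=[[0,0,-1.5],[0,0,-4],[0,0,-7],[0,0,-7],[-1.1,25.5,-7],[-1.1,25.5,-7],[-1.1,25.5,-7],[-1.1,25.5,-7],[-1.1,25.5,-7],[-1.1,25.5,-7],[-1.1,25.5,-7],[-1.1,25.5,-7],[-1.1,25.5,-7],[-1.1,25.5,-7]], roll=[0,0,0,0,-0.27,-0.27,-0.27,-0.27,-0.27,-0.27,-0.27,-0.27,-0.27,-0.27])

```text
time: 5.05
position: [0.4761, 0.2467, 0.1186]
tool_rot: [0.252, -3.131, -0.0]
ft_force: [0.1, -0.7, -0.8]
grip_width: 0.205
grip_force: 15.0
```

Run:
```python
from h import *
save('side','s2',crop=(200,100,480,400),s=1.9)
s=monitor.get_state(); print(s["grip_width"]*87,s["grip_force"]); print(shift([.4766,.2487,.022]))
```

```text
17.37119507242278 14.972146017680643
5.1 [0.4761 0.247  0.1187] [[-0.987, -0.16, 0.0], [-0.16, 0.987, 0.0], [-0.0, 0.0, -1.0]]
[-0.08  0.16  9.67]
```

View pics/s2.png

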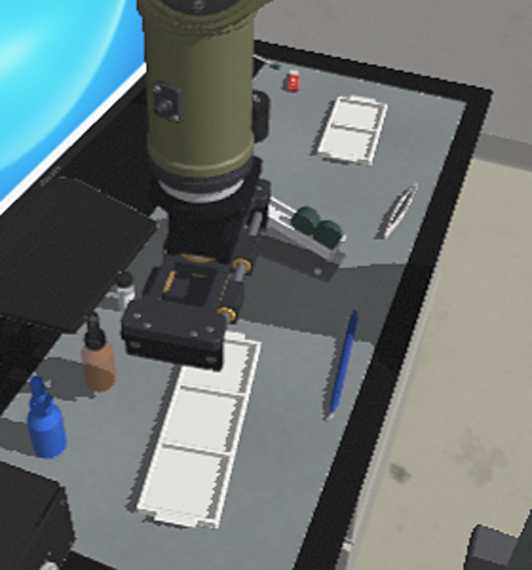

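Two pucks have rolled to the front of the rack, at (305,218) and (328,235) in the crop. The first puck is held over the middle compartment of the long tray. Lowering it now.

Call:
move_arm(slide=[[0,0,4],[0,0,7],[0,0,8.5],[0,0,9.3],[0,0,9.6],[0,0,9.6],[0,0,9.6]], roll=[0,0,0,0,0,0,0])

```text
time: 5.8
position: [0.4768, 0.2487, 0.0237]
tool_rot: [-0.256, 3.129, 0.002]
ft_force: [-0.1, 0.5, 0.1]
grip_width: 0.202
grip_force: 15.0
```

Call:
move_arm(slide=[[0,0,0.15],[0,0,0.15]], roll=[0,0])

```text
time: 6.0
position: [0.4762, 0.2486, 0.0216]
tool_rot: [-0.256, 3.13, 0.001]
ft_force: [-0.2, 0.3, -1.5]
grip_width: 0.203
grip_force: 15.0
```

Call:
move_arm(slide=[[0,0,0.1],[0,0,0.1],[0,0,0.1]], roll=[0,0,0])

```text
time: 6.3
position: [0.4764, 0.2487, 0.0209]
tool_rot: [-0.256, 3.13, 0.001]
ft_force: [-1.1, -0.8, 5.8]
grip_width: 0.204
grip_force: 15.0
```

Call:
move_arm(slide=[[0,0,0.1],[0,0,0.1],[0,0,0.1]], roll=[0,0,0])

```text
time: 6.6
position: [0.4767, 0.249, 0.0206]
tool_rot: [-0.256, 3.13, 0.002]
ft_force: [-2.3, -0.5, 10.6]
grip_width: 0.205
grip_force: 15.0
```

On the floor. Release, lift and go back to the rack.

Call:
move_arm(slide=[[0,0,-0.15],[0,0,-0.15],[0,0,-0.15],[0,0,-0.15],[0,0,-0.15],[0,0,-2],[0,0,-5],[0,0,-9.5],[0,0,-9.5]], roll=[0,0,0,0,0,0,0,0,0], gripper=3.2)

```text
time: 7.5
position: [0.4797, 0.2503, 0.12]
tool_rot: [-0.255, 3.122, 0.009]
ft_force: [-0.1, 0.1, 0.3]
grip_width: 0.364
grip_force: 0.0
```

Run:
```python
from h import *
print(shift([.4377,-.0037,.12]))
```

```text
7.5 [0.4797 0.2503 0.12  ] [[-0.987, -0.162, 0.009], [-0.162, 0.987, 0.006], [-0.01, 0.005, -1.0]]
[  8.27 -24.38  -0.2 ]
```

Call:
move_arm(slide=[[7.9,-24.3,0],[7.9,-24.3,0],[7.9,-24.3,0],[7.9,-24.3,0],[7.9,-24.3,0],[7.9,-24.3,0],[7.9,-24.3,0],[7.9,-24.3,0],[7.9,-24.3,0],[7.9,-24.3,0]], roll=[0.27,0.27,0.27,0.27,0.27,0.27,0.27,0.27,0.27,0.27], gripper=4)

```text
time: 8.5
position: [0.4376, -0.003, 0.1139]
tool_rot: [-0.163, -3.137, 0.001]
ft_force: [0.7, -0.2, -0.8]
grip_width: 0.458
grip_force: 0.0
```

Run:
```python
from h import *
print(shift([.438,-.0037,.0485]))
save('wrist','w2',s=1.25)
```

```text
8.5 [ 0.4376 -0.003   0.1139] [[-0.995, 0.104, -0.0], [0.104, 0.995, -0.0], [0.0, -0.0, -1.0]]
[-0.05 -0.07  6.54]
```

View pics/w2.png

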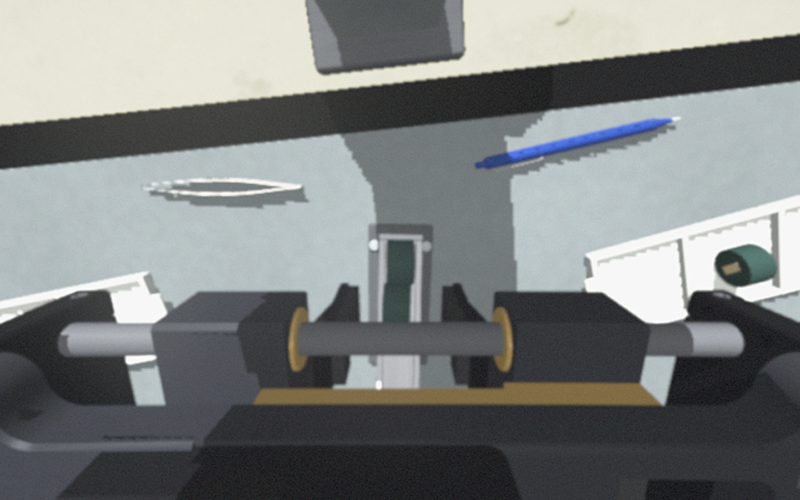

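Puck_1 stands on edge in the middle compartment at (745,265). Puck_2 is at the stop at (402,262), with puck_3 behind it.

Call:
move_arm(slide=[[0,0,3],[0,0,5],[0,0,6.2],[0,0,6.5],[0,0,6.5],[0,0,6.5]], roll=[0,0,0,0,0,0])

```text
time: 9.15
position: [0.4383, -0.0041, 0.0499]
tool_rot: [0.167, 3.136, 0.001]
ft_force: [0.5, -0.6, -0.1]
grip_width: 0.455
grip_force: 0.0
```

Call:
move_arm(slide=[[0,0,0],[0,0,0],[0,0,0],[0,0,0],[0,0,0],[0,0,0]], roll=[0,0,0,0,0,0], gripper=1.2, squeeze=15)

```text
time: 9.75
position: [0.4376, -0.0043, 0.0493]
tool_rot: [0.168, 3.137, 0.0]
ft_force: [-0.9, -0.4, 1.5]
grip_width: 0.202
grip_force: 15.0
```

Run:
```python
from h import *
s=monitor.get_state(); print(s["grip_width"]*87,s["grip_force"],s["joint_positions"])
a=np.radians(6)
print([ [.4833-y*np.sin(a),-.27+y*np.cos(a)] for y in(-.034,.034)])
print(shift([.4797,-.2362,.1185]))
```

```text
17.596537996987564 14.99961870656989 [-0.62183321  0.02989373  0.58348079  2.16876122 -0.02052907  0.9475892
  1.43737506]
[[np.float64(0.48685396775110024), np.float64(-0.3038137444425213)], [np.float64(0.4797460322488998), np.float64(-0.2361862555574787)]]
9.75 [ 0.4376 -0.0043  0.0493] [[-0.994, 0.107, 0.0], [0.107, 0.994, 0.0], [-0.0, 0.0, -1.0]]
[ -6.66 -22.61  -6.93]
```

Call:
move_arm(slide=[[0,0,-1.5],[0,0,-4],[0,0,-7],[0,0,-7],[-6.7,-22.6,-7],[-6.7,-22.6,-7],[-6.7,-22.6,-7],[-6.7,-22.6,-7],[-6.7,-22.6,-7],[-6.7,-22.6,-7],[-6.7,-22.6,-7],[-6.7,-22.6,-7],[-6.7,-22.6,-7],[-6.7,-22.6,-7]], roll=[0,0,0,0,-0.21,-0.21,-0.21,-0.21,-0.21,-0.21,-0.21,-0.21,-0.21,-0.21])

```text
time: 11.15
position: [0.4802, -0.2345, 0.119]
tool_rot: [-0.166, 3.137, 0.002]
ft_force: [0.2, 0.1, -0.6]
grip_width: 0.2
grip_force: 15.0
```

Call:
move_arm(slide=[[0,0,4],[0,0,7],[0,0,8.5],[0,0,9.4],[0,0,9.8],[0,0,9.8],[0,0,9.8]], roll=[0,0,0,0,0,0,0])

```text
time: 11.85
position: [0.4809, -0.2366, 0.0221]
tool_rot: [-0.162, 3.135, -0.001]
ft_force: [0.4, 0.5, -1.5]
grip_width: 0.2
grip_force: 15.0
```

Run:
```python
from h import *
s=monitor.get_state(); print(s["grip_width"]*87,s["ft_force"]); print(shift([.4797,-.2362,.0208]))
```

```text
17.441188812179767 [ 0.39820614  0.50096135 -1.48997973]
11.85 [ 0.4809 -0.2366  0.0221] [[-0.995, -0.103, 0.002], [-0.103, 0.995, -0.0], [-0.002, -0.001, -1.0]]
[0.12 0.05 0.13]
```

Call:
move_arm(slide=[[0,0,0.1],[0,0,0.1],[0,0,0.1]], roll=[0,0,0])

```text
time: 12.15
position: [0.4809, -0.2365, 0.021]
tool_rot: [-0.162, 3.135, -0.001]
ft_force: [-0.1, -0.1, 6.2]
grip_width: 0.206
grip_force: 15.0
```

Call:
move_arm(slide=[[0,0,0],[0,0,0],[0,0,0],[0,0,0],[0,0,-2],[0,0,-6],[0,0,-12],[0,0,-12],[-14.1,23.4,-12],[-14.1,23.4,-12],[-14.1,23.4,-12],[-14.1,23.4,-12],[-14.1,23.4,-12],[-14.1,23.4,-12],[-14.1,23.4,-12],[-14.1,23.4,-12],[-14.1,23.4,-12],[-14.1,23.4,-12]], roll=[0,0,0,0,0,0,0,0,0,0,0,0,0,0,0,0,0,0], gripper=3.2)

```text
time: 13.95
position: [0.5956, 0.0088, 0.1402]
tool_rot: [-0.157, 3.138, -0.0]
ft_force: [-0.3, 0.1, 0.3]
grip_width: 0.368
grip_force: 0.0
```

Call:
move_arm(slide=[[0,0,0],[0,0,0],[0,0,0]], roll=[0,0,0], gripper=6.5)

```text
time: 14.25
position: [0.596, 0.0108, 0.1402]
tool_rot: [-0.161, 3.137, 0.0]
ft_force: [0.2, 0.3, 0.3]
grip_width: 0.559
grip_force: 0.0
```

Run:
```python
from h import *
save('wrist','w3',s=1.25)
print(shift([.5965,.009,.0185]))
print((proj('wrist',[.597,.0105,.035])+.4)*1.25)
```

```text
14.3 [0.5961 0.011  0.1402] [[-0.995, -0.103, 0.0], [-0.103, 0.995, 0.0], [-0.0, 0.0, -1.0]]
[-0.02 -0.2  12.17]
[[400.64042936 250.00057643]]
```

View pics/w3.png

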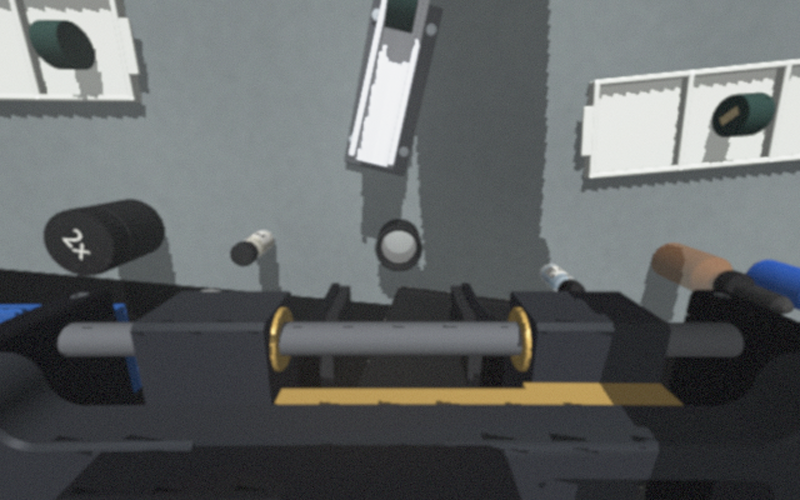

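Both placed pucks stand on edge in their compartments at (60,45) and (742,115). The loupe top is at (399,245), about 4 px from prediction, so I correct by 2–3 mm and descend.

Call:
move_arm(slide=[[0.2,-0.1,4],[0.2,-0.1,8],[0.2,-0.1,10.5],[0.2,-0.1,12],[0.2,-0.1,12.2],[0.2,-0.1,12.2],[0.2,-0.1,12.2]], roll=[0,0,0,0,0,0,0])

```text
time: 15.0
position: [0.5957, 0.0099, 0.0197]
tool_rot: [-0.162, 3.134, 0.0]
ft_force: [0.4, -0.3, 0.2]
grip_width: 0.744
grip_force: 0.0
```

Call:
move_arm(slide=[[0,0,0],[0,0,0],[0,0,0],[0,0,0],[0,0,0],[0,0,0],[0,0,0]], roll=[0,0,0,0,0,0,0], gripper=2.8, squeeze=15)

```text
time: 15.7
position: [0.5943, 0.01, 0.0182]
tool_rot: [-0.162, 3.137, 0.0]
ft_force: [0.0, -0.4, 1.8]
grip_width: 0.419
grip_force: 15.0
```

Run:
```python
from h import *
s=monitor.get_state(); print(s["grip_width"]*87,s["grip_force"],s["ft_force"])
print(shift([.4869,-.3038,.1185]))
```

```text
36.41360587086412 15.00015377998352 [ 0.03666128 -0.35763147  1.83239749]
15.7 [0.5943 0.01   0.0182] [[-0.995, -0.103, 0.0], [-0.103, 0.995, 0.0], [-0.0, 0.0, -1.0]]
[ 13.92 -30.11 -10.03]
```

Call:
move_arm(slide=[[0,0,-3],[0,0,-7],[0,0,-10],[0,0,-10],[13.9,-30.1,-10],[13.9,-30.1,-10],[13.9,-30.1,-10],[13.9,-30.1,-10],[13.9,-30.1,-10],[13.9,-30.1,-10],[13.9,-30.1,-10],[13.9,-30.1,-10],[13.9,-30.1,-10],[13.9,-30.1,-10],[13.9,-30.1,-10],[13.9,-30.1,-10]], roll=[0,0,0,0,0,0,0,0,0,0,0,0,0,0,0,0])

```text
time: 17.3
position: [0.4877, -0.3023, 0.1178]
tool_rot: [0.166, -3.137, -0.001]
ft_force: [0.4, 0.4, -0.2]
grip_width: 0.419
grip_force: 15.0
```

Call:
move_arm(slide=[[0,0,4],[0,0,7],[0,0,8.8],[0,0,9.5],[0,0,9.6],[0,0,9.6],[0,0,9.6]], roll=[0,0,0,0,0,0,0])

```text
time: 18.0
position: [0.4878, -0.3041, 0.0231]
tool_rot: [-0.162, 3.136, -0.001]
ft_force: [0.4, -0.2, 0.3]
grip_width: 0.422
grip_force: 15.0
```

Run:
```python
from h import *
s=monitor.get_state(); print(s["grip_width"]*87,s["ft_force"]); print(shift([.4869,-.3038,.0212]))
```

```text
36.68504430478003 [ 0.43722    -0.15375827  0.31070009]
18.0 [ 0.4878 -0.3041  0.0231] [[-0.995, -0.103, 0.002], [-0.103, 0.995, -0.001], [-0.002, -0.001, -1.0]]
[0.09 0.04 0.19]
```

Call:
move_arm(slide=[[0,0,0.1],[0,0,0.1],[0,0,0.1]], roll=[0,0,0])

```text
time: 18.3
position: [0.4871, -0.3038, 0.0213]
tool_rot: [-0.162, 3.137, 0.0]
ft_force: [-0.8, 0.8, -1.0]
grip_width: 0.421
grip_force: 15.0
```

Call:
move_arm(slide=[[0,0,0.1],[0,0,0.1],[0,0,0.1]], roll=[0,0,0])

```text
time: 18.6
position: [0.4873, -0.3039, 0.0208]
tool_rot: [-0.162, 3.137, 0.001]
ft_force: [-2.0, 1.0, 3.9]
grip_width: 0.421
grip_force: 15.0
```

Call:
move_arm(slide=[[0,0,0],[0,0,0],[0,0,0],[0,0,0],[0,0,-2],[0,0,-6],[0,0,-13],[0,0,-13],[-13.1,8.0,-13],[-13.1,8.0,-13],[-13.1,8.0,-13],[-13.1,8.0,-13],[-13.1,8.0,-13],[-13.1,8.0,-13],[-13.1,8.0,-13]], roll=[0,0,0,0,0,0,0,0,0,0,0,0,0,0,0], gripper=5)

```text
time: 20.1
position: [0.6076, -0.2127, 0.1502]
tool_rot: [0.157, -3.137, 0.001]
ft_force: [-0.2, 0.3, 0.5]
grip_width: 0.574
grip_force: 0.0
```

Call:
move_arm(slide=[[0,0,0],[0,0,0],[0,0,0]], roll=[0,0,0], gripper=8.2)

```text
time: 20.4
position: [0.6087, -0.2111, 0.1503]
tool_rot: [-0.161, 3.137, 0.0]
ft_force: [0.1, 1.0, 0.8]
grip_width: 0.766
grip_force: 0.0
```

Run:
```python
from h import *
save('wrist','w4',s=1.25)
print(shift([.6095,-.2103,.031]))
print((proj('wrist',[[.6095,-.2103,.06],[.6095,-.2103,.002],[.4869,-.3038,.038]])+.4)*1.25)
```

```text
20.45 [ 0.6089 -0.211   0.1502] [[-0.995, -0.103, 0.0], [-0.103, 0.995, 0.0], [-0.0, 0.0, -1.0]]
[-0.07  0.06 11.92]
[[402.19468222 255.33293669]
 [401.87882485 236.57653501]
 [285.78372057  64.01676062]]
```

View pics/w4.png

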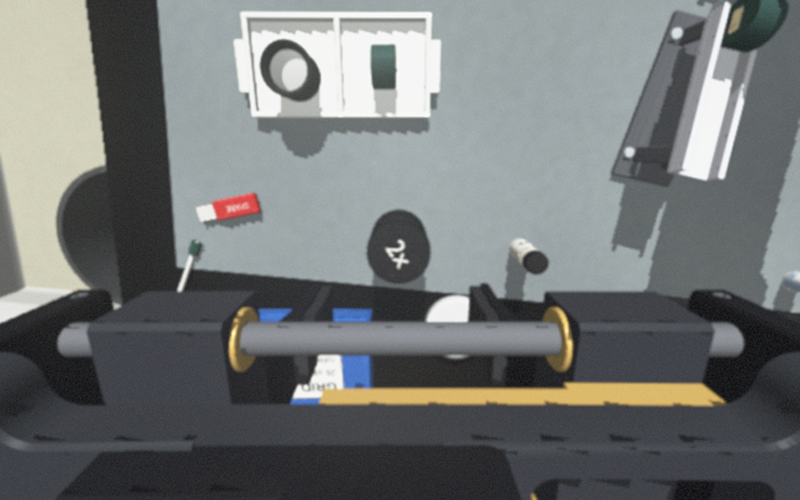

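The loupe (290,70) and puck_2 (383,66) sit in separate compartments of the short tray. The case top is at (398,252), 3–4 px off prediction, so I make a small correction and descend.

Call:
move_arm(slide=[[0.2,-0.1,0],[0.2,-0.1,4],[0.2,-0.1,8],[0.2,-0.1,10.5],[0.2,-0.1,11.9],[0.2,-0.1,11.9],[0.2,-0.1,11.9]], roll=[0,0,0,0,0,0,0])

```text
time: 21.15
position: [0.6079, -0.2125, 0.0322]
tool_rot: [-0.162, 3.136, -0.001]
ft_force: [1.1, 0.5, 1.0]
grip_width: 0.94
grip_force: 0.0
```

Call:
move_arm(slide=[[0,0,0],[0,0,0],[0,0,0],[0,0,0],[0,0,0],[0,0,0],[0,0,0]], roll=[0,0,0,0,0,0,0], gripper=4, squeeze=20)

```text
time: 21.85
position: [0.6073, -0.212, 0.0313]
tool_rot: [-0.162, 3.137, -0.0]
ft_force: [0.5, -1.2, 0.6]
grip_width: 0.538
grip_force: 20.0
```

Run:
```python
from h import *
s=monitor.get_state(); print(s["grip_width"]*87,s["grip_force"],s["ft_force"])
print(shift([.4876,.1816,.151]))
```

```text
46.78699134972111 19.96968052517218 [ 0.50711975 -1.19717164  0.6191494 ]
21.85 [ 0.6073 -0.212   0.0313] [[-0.995, -0.103, 0.0], [-0.103, 0.995, -0.0], [-0.0, -0.0, -1.0]]
[  7.85  40.38 -11.98]
```

Call:
move_arm(slide=[[0,0,-3],[0,0,-7],[0,0,-12],[0,0,-12],[7.9,40.4,-12],[7.9,40.4,-12],[7.9,40.4,-12],[7.9,40.4,-12],[7.9,40.4,-12],[7.9,40.4,-12],[7.9,40.4,-12],[7.9,40.4,-12],[7.9,40.4,-12],[7.9,40.4,-12],[7.9,40.4,-12],[7.9,40.4,-12],[7.9,40.4,-12]], roll=[0,0,0,0,-0.06,-0.06,-0.06,-0.06,-0.06,-0.06,-0.06,-0.06,-0.06,-0.06,-0.06,-0.06,-0.06])

```text
time: 23.55
position: [0.4876, 0.1798, 0.151]
tool_rot: [-0.251, 3.132, -0.001]
ft_force: [-0.3, 0.3, -1.7]
grip_width: 0.538
grip_force: 20.0
```

Run:
```python
from h import *
save('wrist','w5',s=1.25)
s=monitor.get_state(); print(s["grip_width"]*87); print(shift([.4876,.1816,.0343]))
```

```text
46.727698504169545
23.6 [0.4875 0.1801 0.151 ] [[-0.987, -0.16, 0.0], [-0.16, 0.987, -0.0], [-0.0, -0.0, -1.0]]
[-0.04  0.15 11.67]
```

View pics/w5.png

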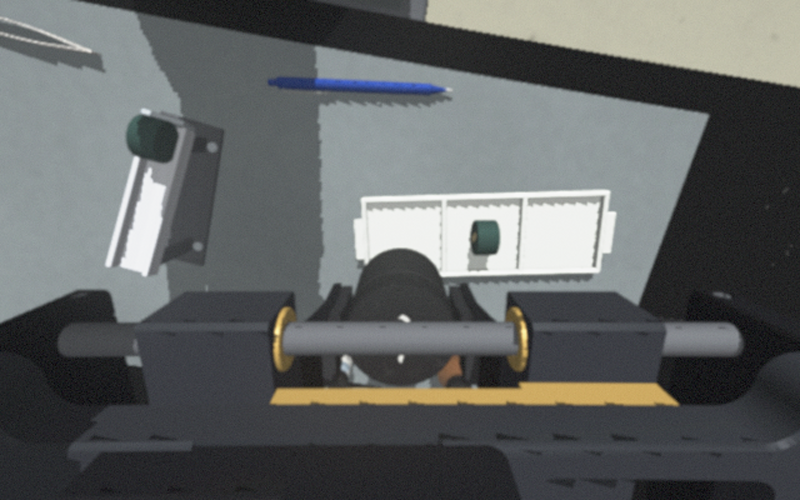

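The case is held upright and lined up with the empty end compartment at (403,235). Puck_1 is centred in the middle compartment and puck_3 is at the rack front. Lowering the case.

Call:
move_arm(slide=[[0,0,4],[0,0,8],[0,0,10],[0,0,11],[0,0,11.5],[0,0,11.6],[0,0,11.6]], roll=[0,0,0,0,0,0,0])

```text
time: 24.3
position: [0.4879, 0.1821, 0.0361]
tool_rot: [-0.256, 3.129, 0.001]
ft_force: [0.7, -0.1, -1.2]
grip_width: 0.537
grip_force: 20.0
```

Call:
move_arm(slide=[[0,0,0.1],[0,0,0.1],[0,0,0.1]], roll=[0,0,0])

```text
time: 24.6
position: [0.4872, 0.182, 0.0345]
tool_rot: [-0.256, 3.13, 0.001]
ft_force: [0.4, -0.1, -1.3]
grip_width: 0.54
grip_force: 20.0
```

Call:
move_arm(slide=[[0,0,0.1],[0,0,0.1],[0,0,0.1]], roll=[0,0,0])

```text
time: 24.9
position: [0.4873, 0.1821, 0.0342]
tool_rot: [-0.256, 3.131, 0.001]
ft_force: [-3.0, -0.7, 6.0]
grip_width: 0.542
grip_force: 19.9
```

Call:
move_arm(slide=[[0,0,0],[0,0,0],[0,0,0],[0,0,0],[0,0,-3],[0,0,-8],[0,0,-15],[0,0,-15],[-10.8,4.1,-15],[-10.8,4.1,-15],[-10.8,4.1,-15],[-10.8,4.1,-15],[-10.8,4.1,-15],[-10.8,4.1,-15]], roll=[0,0,0,0,0,0,0,0,0,0,0,0,0,0], gripper=6)

```text
time: 26.3
position: [0.586, 0.2387, 0.1831]
tool_rot: [0.254, -3.131, -0.0]
ft_force: [-0.1, 0.3, -0.0]
grip_width: 0.687
grip_force: 0.0
```

Call:
move_arm(slide=[[0,0,0],[0,0,0],[0,0,0]], roll=[0,0,0])

```text
time: 26.6
position: [0.5865, 0.2397, 0.1835]
tool_rot: [-0.256, 3.131, 0.001]
ft_force: [-0.1, -0.4, 0.7]
grip_width: 0.691
grip_force: 0.0
```

Run:
```python
from h import *
save('wrist','w6',s=1.25)
print(shift([.5874,.2395,.04]))
print((proj('wrist',[[.5874,.2395,.1],[.5874,.2395,.066],[.5874,.2395,.002]])+.4)*1.25)
b=ray('top',np.array([[182,160]])/5+[171.6,159.6],.002)[0]
for z in (.09,.1,.11,.12): print(z,((proj('top',[b[0],b[1],z])+.4-[172,160])*5).round())
print(b)
```

```text
26.65 [0.5866 0.2398 0.1835] [[-0.987, -0.163, 0.0], [-0.163, 0.987, 0.001], [-0.0, 0.001, -1.0]]
[-0.07 -0.05 14.35]
[[400.71780257 258.11052048]
 [400.66398315 245.67637028]
 [400.589881   228.55449509]]
0.09 [[139. 122.]]
0.1 [[133. 117.]]
0.11 [[128. 113.]]
0.12 [[122. 108.]]
[0.59234322 0.32705707 0.002     ]
```

View pics/w6.png

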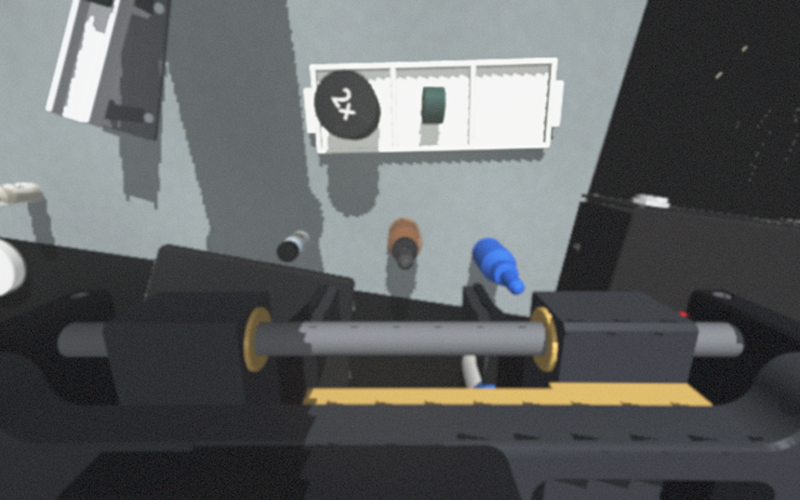

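The amber bottle is at (404,240), between two look-alikes: the vial at (293,246) and the blue bottle at (497,265). The blue bottle is about 0.12 m tall and only 87 mm away. The gripper body may need to be turned, so I check where the monitor stands.

Run:
```python
from h import *
def tri(a,b):
    A,B=[],[]
    for n,p in(('top',a),('side',b)):
        p=np.array([p])/1.25-.4
        X0,X1=ray(n,p,0.)[0],ray(n,p,.3)[0]; d=(X1-X0)/np.linalg.norm(X1-X0); M=np.eye(3)-np.outer(d,d)
        A.append(M);B.append(M@X0)
    return np.linalg.lstsq(np.vstack(A),np.hstack(B),rcond=None)[0]
print('screen bottom +y',tri((232,158),(167,347)),'-y',tri((490,165),(357,160)),'top -y',tri((524,64),(327,0)))
print('blue tip',tri(((125/5+172)*1.25,(102/5+160)*1.25),(274,374)),'amber tip',tri(((300/5+172)*1.25,(112/5+160)*1.25),(311,334)))
# wrist ray for blue tip (517,287) at heights
for z in(.1,.11,.12): print(z,ray('wrist',np.array([[518,288]])/1.25-.4,z))
print('amber dropper top', ray('wrist',np.array([[405,260]])/1.25-.4,.1))
```

```text
screen bottom +y [0.73757705 0.36094185 0.12564344] -y [ 0.72099523 -0.17098068  0.12510936] top -y [ 0.76779542 -0.17457503  0.41738356]
blue tip [0.59859227 0.33040409 0.10293214] amber tip [0.59522837 0.24235398 0.09238544]
0.1 [[0.59612239 0.32806284 0.1       ]]
0.11 [[0.59271761 0.32394413 0.11      ]]
0.12 [[0.58931283 0.31982542 0.12      ]]
amber dropper top [[0.58830395 0.24276385 0.1       ]]
```

Blue tip is about 0.105–0.11 m high and the screen is at x ≈ 0.72 m. Turning the gripper to yaw +40° keeps its body off both. I turn first, then descend.

Call:
move_arm(slide=[[-0.15,0.15,0],[-0.15,0.15,0],[-0.15,0.15,0],[-0.15,0.15,0],[-0.15,0.15,0],[-0.15,0.15,0],[-0.15,0.15,0]], roll=[-0.15,-0.3,-0.45,-0.53,-0.53,-0.53,-0.53])

```text
time: 27.35
position: [0.588, 0.2415, 0.1831]
tool_rot: [-1.065, 2.955, 0.0]
ft_force: [0.5, -0.2, 0.1]
grip_width: 0.686
grip_force: 0.0
```

Run:
```python
from h import *
save('wrist','w7',crop=(180,80,500,300),s=2.5)
print(shift([.588,.2415,.0395]),np.round(monitor.get_state()["joint_positions"],2))
print((proj('wrist',[[.588,.2415,.1],[.588,.2415,.002]])-[180,80]+.5)*2.5)
```

```text
27.4 [0.588  0.2416 0.1831] [[-0.77, -0.638, 0.0], [-0.638, 0.77, 0.0], [-0.0, -0.0, -1.0]]
[ 1.000e-02 -0.000e+00  1.436e+01] [-0.86  0.34  0.53  1.56 -0.18  1.29  1.96]
[[350.8804945  314.97139129]
 [351.079936   256.24651347]]
```

View pics/w7.png

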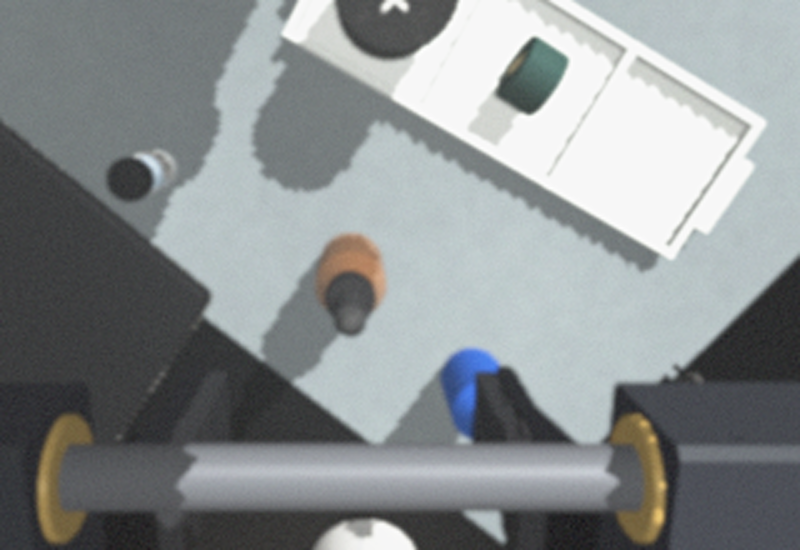

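The amber bottle's tip is at (350,317) against a predicted (351,315), so it is well centred. Descending straight.

Call:
move_arm(slide=[[0,0,4],[0,0,8],[0,0,11],[0,0,13],[0,0,14],[0,0,14.4],[0,0,14.4],[0,0,14.4]], roll=[0,0,0,0,0,0,0,0])

```text
time: 28.2
position: [0.5891, 0.2419, 0.0405]
tool_rot: [-1.066, 2.953, 0.001]
ft_force: [-0.0, 0.6, 0.3]
grip_width: 0.69
grip_force: 0.0
```

Call:
move_arm(slide=[[0,0,0],[0,0,0],[0,0,0],[0,0,0],[0,0,0],[0,0,0],[0,0,0]], roll=[0,0,0,0,0,0,0], gripper=2.4, squeeze=15)

```text
time: 28.9
position: [0.5882, 0.2415, 0.0392]
tool_rot: [-1.067, 2.955, 0.0]
ft_force: [0.2, -0.1, 0.7]
grip_width: 0.344
grip_force: 15.0
```

Run:
```python
from h import *
s=monitor.get_state(); print(s["grip_width"]*87,s["grip_force"],s["ft_force"])
print(shift([.4656,.3158,.14]))
```

```text
29.91643824896845 14.99805736455528 [ 0.24642796 -0.05234481  0.65725549]
28.9 [0.5882 0.2415 0.0392] [[-0.769, -0.639, 0.0], [-0.639, 0.769, 0.0], [-0.0, -0.0, -1.0]]
[  4.68  13.54 -10.08]
```

Call:
move_arm(slide=[[0,0,-2],[0,0,-5],[0,0,-8],[0,0,-10],[0,0,-10],[1.5,4,-10],[3,8,-10],[4.2,12,-10],[4.7,13.5,-10],[4.7,13.5,-10],[4.7,13.5,-10],[4.7,13.5,-10]], roll=[0,0,0,0,0,0,0,0,0,0,0,0])

```text
time: 30.1
position: [0.4668, 0.3138, 0.1386]
tool_rot: [-1.064, 2.956, -0.002]
ft_force: [-0.1, -0.3, -1.4]
grip_width: 0.346
grip_force: 15.0
```

Call:
move_arm(slide=[[0,0,3],[0,0,6],[0,0,8],[0,0,9],[0,0,9.4],[0,0,9.5],[0,0,9.5]], roll=[0,0,0,0,0,0,0])

```text
time: 30.8
position: [0.4666, 0.3156, 0.045]
tool_rot: [-1.066, 2.953, 0.001]
ft_force: [0.0, 0.4, -1.6]
grip_width: 0.337
grip_force: 15.0
```

Run:
```python
from h import *
s=monitor.get_state(); print(s["grip_width"]*87,s["ft_force"]); print(shift([.4656,.3158,.0422]))
```

```text
29.2837424055254 [ 0.04243023  0.41656672 -1.55552246]
30.8 [0.4666 0.3156 0.045 ] [[-0.769, -0.639, 0.001], [-0.639, 0.769, 0.001], [-0.002, -0.0, -1.0]]
[0.06 0.08 0.28]
```

Call:
move_arm(slide=[[0,0,0.1],[0,0,0.1],[0,0,0.1]], roll=[0,0,0])

```text
time: 31.1
position: [0.4658, 0.3156, 0.0436]
tool_rot: [-1.067, 2.954, 0.001]
ft_force: [-0.2, -0.1, -0.8]
grip_width: 0.339
grip_force: 15.0
```

Call:
move_arm(slide=[[0,0,0.1],[0,0,0.1],[0,0,0.1]], roll=[0,0,0])

```text
time: 31.4
position: [0.4657, 0.3154, 0.0422]
tool_rot: [-1.067, 2.954, 0.0]
ft_force: [-0.1, 0.4, -0.2]
grip_width: 0.337
grip_force: 15.0
```

Call:
move_arm(slide=[[0,0,0.1],[0,0,0.1],[0,0,0.1]], roll=[0,0,0])

```text
time: 31.7
position: [0.466, 0.3157, 0.0421]
tool_rot: [-1.067, 2.954, 0.001]
ft_force: [-1.2, -1.0, 6.2]
grip_width: 0.341
grip_force: 15.0
```

Contact. Releasing, lifting straight up, then stepping away to clear the view.

Call:
move_arm(slide=[[0,0,0],[0,0,0],[0,0,0],[0,0,0],[0,0,0],[0,0,-1.5],[0,0,-4],[0,0,-8],[0,0,-12],[0,0,-17],[0,0,-17],[0,0,-17]], roll=[0,0,0,0,0,0,0,0,0,0,0,0], gripper=5)

```text
time: 32.9
position: [0.4665, 0.3158, 0.2136]
tool_rot: [-1.066, 2.951, 0.003]
ft_force: [-0.8, -0.5, -1.2]
grip_width: 0.576
grip_force: 0.0
```

Call:
move_arm(slide=[[3,20,0],[3,20,0],[3,20,0],[3,20,0],[3,20,0],[3,20,0],[3,20,0],[3,20,0],[3,20,0]], roll=[0,0,0,0,0,0,0,0,0])

```text
time: 33.8
position: [0.3161, 0.4489, 0.211]
tool_rot: [1.063, -2.956, 0.0]
ft_force: [0.6, -0.3, -0.6]
grip_width: 0.575
grip_force: 0.0
```

Run:
```python
from h import *
print(shift([0,0,0]))
save('top','t9',crop=(172,150,472,280),s=2.66)
im=cams.get_image('side')
a=cv2.imread('pics/t9.png'); b=cv2.resize(im[120:390,200:460,::-1],(270,280)); 
b=cv2.copyMakeBorder(b,0,0,0,a.shape[1]-270,cv2.BORDER_CONSTANT)
b[:, 280:280+500]=cv2.resize(im[130:242,280:480,::-1],(500,280))
cv2.imwrite('pics/f9.png',np.vstack([a[:310],b])); print(a.shape)
```

```text
33.8 [0.3161 0.4489 0.211 ] [[-0.771, -0.637, 0.0], [-0.637, 0.771, -0.0], [0.0, -0.0, -1.0]]
[ 52.95 -14.48  21.11]
(346, 798, 3)
```

View pics/f9.png

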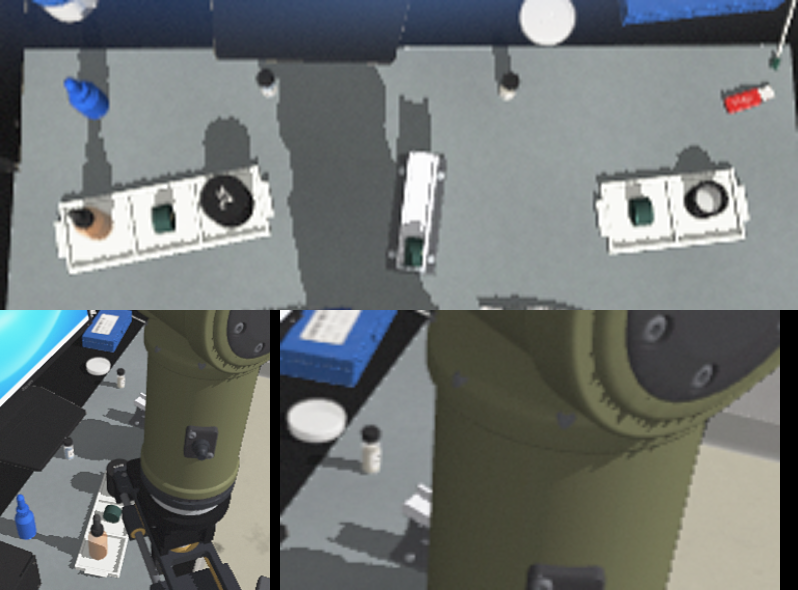

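The long tray holds the bottle (95,220), a puck (162,215) and the case (227,200). The short tray holds a puck (640,211) and the loupe (706,199). Puck_3 rests at the stop (413,250), and the arm is clear of everything.

```bash
python3 -c "
from bench import workorder
print(workorder.close_job())"
```

```text
the job is handed in; nothing more can be done
None
```

I made up both kits and handed the job in at about 34 s on the robot's clock: in the last picture everything is upright in its own compartment and puck_3 is at the stop; no verdict came back.

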